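# Shine the torch into the driving lamp

### The arm

A 7-joint arm with a two-finger parallel gripper is mounted at the origin on the work surface. World frame = base frame: x ahead of the robot, y to its left, z up, the work surface at z = 0. Lengths are in m, angles in rad, forces in N, time in s.
With the tool pointing down it reaches from about 0.4 to 0.85 m from the base axis. Payload 10.4 kg.
Tool frame: the origin (TCP) lies between the finger pads; the fingertips stand ahead of it and the grasp point (between the pads) is the TCP (bot.nose_length is the z of the fingertips in the tool frame, in m); z points along the fingers, y is the line along which they close (so a half turn about z gives the same grasp; the last joint's range is limited). The gripper opens to 85 mm and grips with 20 to 120 N. Pads are 22 mm wide; open, the fingers measure 114 mm over their backs; the gripper's body (76 mm by 85 mm) begins 54 mm behind the grasp point. The pads swing forward as they close: fully open they stand 13 mm farther back than shut.
Start: joints at [1.207, 0.332, -0.065, 1.46, 0.022, 1.35, -0.088], TCP at [0.209, -0.589, 0.25] pointing down, gripper open.
Joint ranges: [-2.6, 2.6], [-0.5, 2.12], [-1.47, 1.34], [0.16, 2.42], [-1.27, 4.41], [0.06, 2.06], [-2.6, 2.6]. Speed limits (rad/s): [2.22, 2.22, 2.79, 2.79, 3.14, 3.14, 3.14].

### API

Orientations are given as a unit quaternion [x, y, z, w].
In Python, from workcell import bot, get_obs, snapshot, camera_params gives the robot as it stands. Calls block until the motion is done:
- bot.goto(position, orientation): joint-space move of the TCP to a pose.
- bot.line_to(position, rotation=None, speed=0.15, f_stop=None): straight line of the TCP; rotation=None keeps the orientation; speed is the mean speed in m/s. With f_stop (N) it stops when the force on the tool has changed by that much, and returns True; else False.
- bot.set_joints(angles): joint-space move.
- bot.grip(opening): finger opening in m; the grip force is fixed at half the most; returns when the fingers have stopped.
- bot.hold(seconds).
- bot.inverse_kinematics(position, orientation): joint angles nearest the present ones, or None.
- get_obs(): the state.
- snapshot(name): name is "side" or "top"; returns the picture (400x640x3 uint8, red, green, blue); there is no depth.
- camera_params(name): a dict with "fovy" (degrees; the focal length in pixels is half the picture's height over the tangent of half this angle, whatever the lens; pixels are square), "cx", "cy" (the principal point, pixels), "rvec" (rotation vector, rad) and "tvec" (3), from world to camera coordinates, as OpenCV has them. Camera axes: x right, y down, z forward; pixel columns grow to the right and rows downward; lengths in m; the calibration is good to about 2 mm. A picture is of the moment at which its call begins. camera_params takes no time and is no camera call.
A pose or a line that the arm cannot do raises bot.IKError and nothing moves.
- bot.job_done(): hands the job in; it is judged then, once.
The state is a dict: "time": time; "joint_positions": joint angles; "dq": joint speeds; "joint_torque": joint torques, N m; "tool_pos": TCP position; "ee_rot": TCP orientation; "contact_force": force on the tool from outside, world axes, zero at the start; "torque": the same for the moment, N m; "opening": finger opening in m; "gripper_force": force on a finger pad.
Only numpy, scipy, OpenCV 4.12 (cv2) and the standard library are available. Lean on these libraries where they do the work, as an engineer would, in place of code of your own. Each camera call takes 0.05 s, during which the arm holds its last target. There are 200 camera calls.

### The job

Draw the torch out of its leaning charging dock, turn it level and shine it square-on at the middle of the round driving lamp's glass, holding the torch's lens about 15 cm in front of the glass. Finish while still holding the torch there in the gripper, clear of everything and still. Do not let the torch down onto the bench, and leave the lamps, mug, spray bottle and notebook where they stand.

Things in the scene. Friction and masses are not known exactly. Their poses are not given: they have to be found in the camera images.
- torch: Aluminium cylindrical work torch with dark rings, 36 mm diameter, 170 mm long, 0.16 to 0.28 kg. Origin at its centre; x axis along the torch towards the lens end (roll about it does not matter). At the start it leans at 45 degrees in the dock, lens end down in the sleeve, tail end up towards the robot with 100 mm sticking out.
- torch_lens (a point): Centre of the torch's lens end, 85 mm from the torch's centre along its x axis; same axes as the torch.
- dock: Fixed black charging dock: base 140 x 90 x 12 mm with a square sleeve (39 mm wide inside, 49 outside, 70 deep, bottom closed) leaning at 45 degrees, top edge 107 mm above the bench. Origin at bench height, 10 mm in -x from the base's centre. The sleeve's axis runs down along +x and -z. The torch lies loose in it and draws out straight along the axis, tail first; no catch.
- dock_floor (a point): Centre of the inner bottom of the dock's sleeve, 40 mm above the bench, where the torch's lens rests at the start; same axes as the dock.
- lamp: Round driving lamp, black housing 140 mm in diameter with clear glass, bracket 156 mm wide, wooden foot 150 mm wide, 240 mm high, loose. Origin at bench height right under the glass centre, the foot from 18 mm before to 112 mm behind it. The glass faces its -x, roughly towards the robot; x is level: a square-on torch has its x along it. Stands left or right, trading places with the rectangular lamp.
- lamp_glass (a point): Centre of the front of the round lamp's glass, 170 mm above the lamp's origin; same axes as the lamp.
- pod: Rectangular LED lamp (not the one to be lit), dark grey housing 150 mm wide and 80 mm high on a wooden foot 120 x 130 mm, 150 mm high in all; loose. Origin at bench height under its front face, 26 mm in front of the foot's centre. To be left alone.
- spray: White spray bottle, 77 mm in diameter, 218 mm high; loose. Origin under its centre. To be left alone.
- mug: Black mug, 82 mm in diameter, 95 mm high; loose. Origin under its centre. To be left alone.
- notebook: Black spiral-bound notebook, 210 x 150 x 14 mm, lying flat; loose. Origin under its centre. To be left alone.
Mind the look-alikes: they are no part of the job. Several things have the shape of the torch; the one meant has the colours described above.

How it is judged:
By the outcome, as a careful person would: the job done as asked, in the order asked, and still so for the second after the job is handed in, while the arm keeps its last pose, push and grip.
It also fails if it takes over 32 s, if anything falls off the work surface, if the arm or the gripper's body presses on something with over 40 N, if the wrist force passes 120 N, or if a joint passes its speed limit or range.

## Working session

There is one attempt and no reset: what is moved stays moved. The work goes in short steps, each a Python script; the robot and the scene stay as the last script left them, time stands still between calls to the robot, and variables do not carry over. Pictures are saved under pics/ and viewed, at most 10 in all, crops included, and the job is handed in when it is done.

```bash
mkdir -p pics; ls; python3 - <<'E'
from workcell import bot,get_obs,snapshot,camera_params
import cv2
for n in("side","top"):
    cv2.imwrite(f"pics/{n}0.png",snapshot(n)[:,:,::-1]); print(camera_params(n))
print(get_obs(),bot.nose_length)
E
```

```text
pics
{'fovy': 49.758391873871865, 'cx': 323.0986989622332, 'cy': 199.17974578137904, 'rvec': array([ 0.6452386 , -2.46672968,  1.34132782]), 'tvec': array([0.49581686, 0.24102505, 1.10610477])}
{'fovy': 49.41116106024984, 'cx': 316.7295645404134, 'cy': 199.29627737739415, 'rvec': array([ 2.14400354, -2.15624834,  0.1919939 ]), 'tvec': array([-0.03624013,  0.59216944,  1.1475866 ])}
{'time': 0.1, 'joint_positions': array([ 1.20740546,  0.33280934, -0.06470395,  1.46087075,  0.0215908 ,
        1.34988057, -0.08849307]), 'dq': array([ 7.48689938e-04, -1.05053749e-03,  4.87534189e-04, -1.38976994e-03,
       -1.14339878e-04, -1.33546662e-03,  3.12561373e-05]), 'joint_torque': array([ 2.04476615e-03, -6.26748276e+01,  4.98038367e-02, -3.92429924e+01,
        1.64535362e-02,  7.05219194e-03,  5.58707359e-05]), 'tool_pos': array([ 0.2087943 , -0.58876142,  0.24958865]), 'ee_rot': array([ 9.85515204e-01,  1.69585902e-01, -1.31031068e-04, -6.22871236e-04]), 'contact_force': array([-0.51019116,  0.10239357,  0.50631979]), 'torque': array([-0.00270922, -0.00887407, -0.00491393]), 'gripper_force': 0.0, 'opening': 0.08534417492952262} 0.019
```

View pics/side0.png

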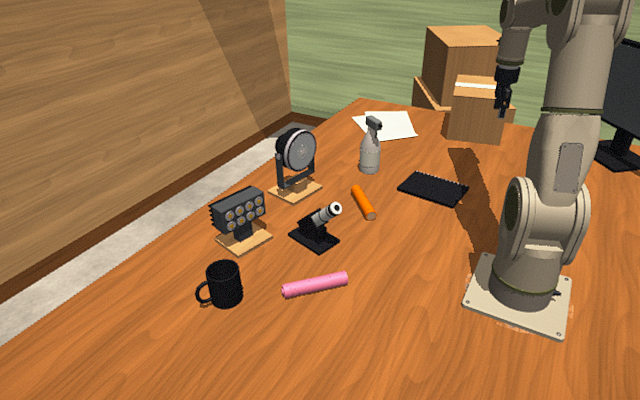

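View pics/top0.png

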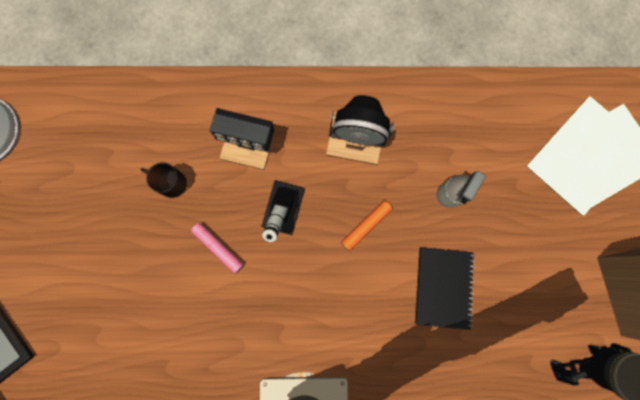

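Torch-shaped candidates in the side view: a pink cylinder at (315,285), an orange cylinder at (363,202), and the aluminium one with dark rings in the dock at (325,215). The dock one matches the description. The round lamp is at (298,150) side and (362,125) top, and the pod is at (240,212) side. I'll check both in close crops.

```bash
python3 - <<'E'
import cv2
a=cv2.imread("pics/side0.png");b=cv2.imread("pics/top0.png")
cv2.imwrite("pics/sc.png",cv2.resize(a[115:255,260:385],None,fx=4.0,fy=4.0,interpolation=cv2.INTER_CUBIC))
cv2.imwrite("pics/tc.png",cv2.resize(b[85:250,250:400],None,fx=3.6,fy=3.6,interpolation=cv2.INTER_CUBIC))
E
```

```text
(no output)
```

View pics/sc.png

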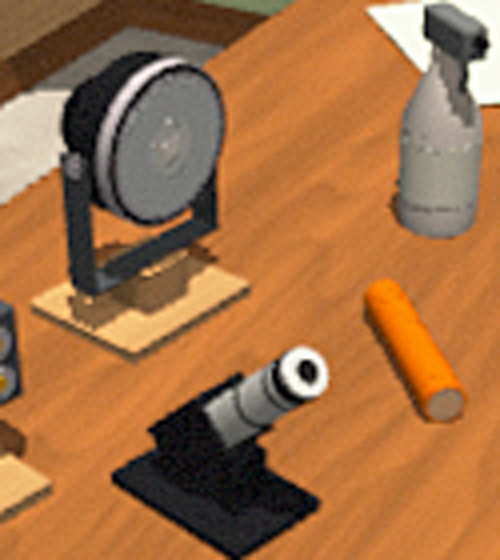

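View pics/tc.png

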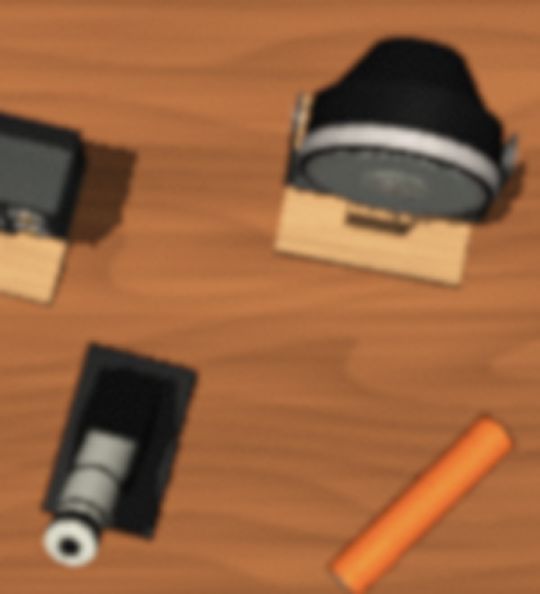

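The docked torch (aluminium, dark rings) is confirmed: tail hole at side crop (310,370) and top crop (70,546). Round lamp glass centre is at (169,143) side crop and (398,182) top crop, and the dock and foot corners are readable. Next I'll fit poses to these points.

```bash
cat > cam.py <<'E'
import numpy as np,cv2
from scipy.optimize import least_squares
from workcell import camera_params
def proj(n,P):
    c=camera_params(n);f=200/np.tan(np.radians(c["fovy"]/2))
    K=np.array([[f,0,c["cx"]],[0,f,c["cy"]],[0,0,1]])
    return cv2.projectPoints(np.array(P,float).reshape(-1,1,3),c["rvec"],c["tvec"],K,None)[0].reshape(-1,2)
S=lambda u,v:np.array([260+u/4,115+v/4])-.4
T=lambda u,v:np.array([250+u/3.6,85+v/3.6])-.4
def place(x,y,w,P):
    c,s=np.cos(w),np.sin(w);P=np.array(P,float)
    return P@np.array([[c,s,0],[-s,c,0],[0,0,1]])+[x,y,0]
def fit(model,obs,p0):
    # obs: list of (cam, point index, pixel)
    r=lambda p:np.concatenate([proj(n,model(p)[i])[0]-px for n,i,px in obs])
    s=least_squares(r,p0,loss="soft_l1");return s.x,r(s.x).reshape(-1,2)
E
cat > est.py <<'E'
from cam import *
np.set_printoptions(precision=4,suppress=True)
dock=lambda p:place(p[0],p[1],p[2],[[.08,.045,.012],[.08,-.045,.012],[-.06,-.045,.012],[-.06,.045,.012],[p[3],0,.160]])
do=[("top",0,T(90,343)),("top",1,T(198,372)),("top",2,T(152,538)),("top",3,T(43,508)),("top",4,T(70,546)),
 ("side",0,S(112,474)),("side",3,S(240,551)),("side",2,S(319,498)),("side",4,S(310,370))]
d,r=fit(dock,do,[.55,.05,0,-.08]);print("dock x y yaw tailx",d,"\n",r.T,"tail",dock(d)[4])
lamp=lambda p:place(p[0],p[1],p[2],[[0,0,.17],[-.018,.075,p[3]],[-.018,-.075,p[3]],[.112,.075,p[3]]])
lo=[("top",0,T(398,182)),("top",1,T(275,249)),("top",2,T(462,284)),("side",0,S(169,143)),
 ("side",3,S(32,303)),("side",1,S(135,353)),("side",2,S(250,288))]
l,r=fit(lamp,lo,[.75,-.1,0,.015]);print("lamp",l,"\n",r.T)
# free triangulation
for nm,a,b in(("tail",T(70,546),S(310,370)),("glass",T(398,182),S(169,143))):
    print(nm,fit(lambda p:[p],[("top",0,a),("side",0,b)],[.6,0,.15]))
E
python3 est.py
```

```text
dock x y yaw tailx [ 0.5657  0.0571 -0.2633 -0.0873] 
 [[-0.2514  0.3554  0.2149 -0.6465  0.189  -1.076  -0.9688  0.7057 -0.7051]
 [-0.3106 -0.3627  1.252   1.3714  0.6699 -1.1019  0.0387 -0.6989 -0.3368]] tail [0.4814 0.0798 0.16  ]
lamp [ 0.7342 -0.1481 -0.2023  0.006 ] 
 [[ 0.1764  0.9319 -0.065   0.1286 -0.9062 -0.7841 -0.2718]
 [ 0.6971 -0.0381  0.2978  0.3742  0.1492  0.5009 -0.6637]]
tail (array([0.4817, 0.0797, 0.159 ]), array([[ 0.2402,  0.5926],
       [-0.7816, -0.0754]]))
glass (array([ 0.7352, -0.1477,  0.1715]), array([[ 0.0714,  0.1427],
       [-0.2095, -0.04  ]]))
```

Both fits and the free triangulations agree (tail z 0.159 against 0.160, glass z 0.1715 against 0.170). Next is an IK scan over tool tilt for the whole path.

```bash
cat > plan.py <<'E'
import numpy as np
from scipy.spatial.transform import Rotation as R
WD,WL=-.263,-.2023
TAIL=np.array([.4815,.0798,.1597]);GLASS=np.array([.7345,-.148,.1705])
ax=lambda w,e:np.array([np.cos(e)*np.cos(w),np.cos(e)*np.sin(w),np.sin(e)])
def quat(w,e,phi,s):  # tool for torch heading w, elevation e, tool tilted phi from square to torch
    z=ax(w,e-np.pi/2+phi);y=s*np.array([-np.sin(w),np.cos(w),0])
    return R.from_matrix(np.c_[np.cross(y,z),y,z]).as_quat()
E45=-np.pi/4;A=ax(WD,E45);G=.102     # G: grasp distance from the lens along the torch
P_grasp=TAIL+A*(.17-G);P_out=P_grasp-.10*A
P_up=P_out+[0,0,.07]
P_fin=GLASS-(.15+G)*ax(WL,0);P_pre=P_fin-.03*ax(WL,0)+[0,0,.08]
def steps(phi,s):
    qd=quat(WD,E45,phi,s);ql=quat(WL,0,phi,s);z=R.from_quat(qd).as_matrix()[:,2]
    return dict(pre=(P_grasp-.12*z,qd),grasp=(P_grasp,qd),out=(P_out,qd),up=(P_up,qd),rot=(P_pre,ql),fin=(P_fin,ql))
E
python3 - <<'E'
from plan import *
from workcell import bot
np.set_printoptions(precision=2,suppress=True)
print(P_grasp,P_out,P_fin)
for s in(1,-1):
  for d in(0,15,25,35,45,55):
    st=steps(np.radians(d),s);r={k:bot.inverse_kinematics(*v) for k,v in st.items()}
    print(s,d,[k for k in r if r[k] is None])
    if all(v is not None for v in r.values()):
        for k in r:print("   ",k,r[k])
E
```

```text
[0.53 0.07 0.11] [0.46 0.09 0.18] [ 0.49 -0.1   0.17]
1 0 ['pre']
1 15 []
    pre [ 0.37  0.76 -0.79  1.15  0.22  1.85  0.94]
    grasp [ 0.43  0.75 -0.79  1.44  0.22  1.6   0.93]
    out [ 0.55  0.58 -0.93  1.58  0.14  1.64  0.88]
    up [ 0.56  0.51 -0.96  1.5   0.09  1.76  0.88]
    rot [ 0.75 -0.2  -0.59  2.02 -0.12  1.03  1.57]
    fin [ 0.77 -0.03 -0.66  2.07  0.01  0.84  1.47]
1 25 []
    pre [ 0.45  0.61 -0.85  1.34  0.24  1.67  0.93]
    grasp [ 0.49  0.64 -0.85  1.56  0.28  1.44  0.9 ]
    out [ 0.62  0.46 -1.    1.68  0.17  1.49  0.88]
    up [ 0.63  0.39 -1.01  1.6   0.11  1.62  0.91]
    rot [ 0.63 -0.32 -0.46  2.16 -0.16  0.84  1.61]
    fin [ 0.68 -0.15 -0.56  2.21 -0.06  0.62  1.52]
1 35 []
    pre [ 0.56  0.46 -0.95  1.52  0.27  1.5   0.91]
    grasp [ 0.57  0.55 -0.95  1.69  0.36  1.28  0.84]
    out [ 0.68  0.31 -1.04  1.79  0.17  1.34  0.9 ]
    up [ 0.7   0.23 -1.04  1.7   0.1   1.47  0.95]
    rot [ 0.48 -0.43 -0.34  2.3  -0.15  0.64  1.58]
    fin [ 0.57 -0.24 -0.47  2.35 -0.09  0.4   1.52]
1 45 ['rot', 'fin']
1 55 ['rot', 'fin']
-1 0 ['pre']
-1 15 []
    pre [
[... 289 characters left out ...]
1  0.84 -1.67]
-1 25 []
    pre [ 0.35  0.56 -0.68  1.34  0.15  1.65 -2.14]
    grasp [ 0.38  0.58 -0.69  1.57  0.18  1.41 -2.17]
    out [ 0.48  0.39 -0.8   1.69  0.08  1.48 -2.18]
    up [ 0.5   0.33 -0.83  1.6   0.04  1.61 -2.17]
    rot [ 0.96 -0.37 -0.71  2.15 -0.33  0.86 -1.38]
    fin [ 0.94 -0.16 -0.8   2.2  -0.14  0.62 -1.55]
-1 35 []
    pre [ 0.45  0.4  -0.78  1.52  0.19  1.48 -2.17]
    grasp [ 0.44  0.48 -0.77  1.7   0.25  1.25 -2.22]
    out [ 0.56  0.26 -0.88  1.8   0.11  1.32 -2.19]
    up [ 0.6   0.2  -0.92  1.71  0.06  1.46 -2.16]
    rot [ 0.66 -0.44 -0.48  2.29 -0.29  0.65 -1.44]
    fin [ 1.04 -0.29 -0.87  2.33 -0.45  0.42 -1.29]
-1 45 ['rot', 'fin']
-1 55 ['rot', 'fin']
```

```bash
python3 - <<'E'
from plan import *
from workcell import bot,get_obs,snapshot
import cv2
st=steps(np.radians(20),1);q=st["pre"][1];z=R.from_quat(q).as_matrix()[:,2]
p0=get_obs()["tool_pos"];bot.line_to(p0+[0,0,.17],speed=.3)
hi=P_grasp-.12*z+[0,0,.12]
bot.goto(hi,q);print(get_obs()["time"])
bot.line_to(P_grasp-.12*z,speed=.2)
print(bot.line_to(P_grasp,speed=.1,f_stop=8))
o=get_obs();print(o["time"],o["tool_pos"]-P_grasp,o["contact_force"])
a=snapshot("side")[140:270,260:400,::-1];b=snapshot("top")[140:270,230:330,::-1]
k=lambda i:cv2.resize(i,None,fx=3.2,fy=3.2,interpolation=cv2.INTER_CUBIC)
cv2.imwrite("pics/g.png",np.hstack([k(a),k(b)]))
E
```

```text
3.45
False
5.55 [4.78315141e-04 3.14470571e-05 5.01641339e-04] [ 0.44155743 -0.65635716  0.49025678]
```

View pics/g.png

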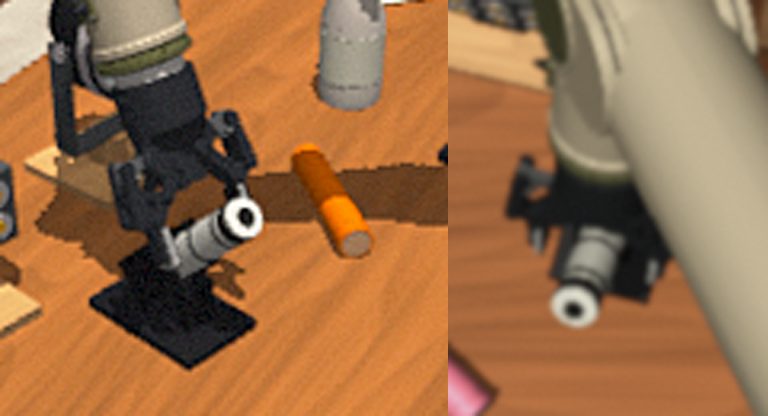

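The fingers straddle the torch: in the top half they are at (540,235) and (655,270), with the torch centred between at about (598,250). There is no contact, so I'll grip and draw it out.

```bash
python3 - <<'E'
from plan import *
from workcell import bot,get_obs,snapshot
import cv2
np.set_printoptions(precision=3,suppress=True)
st=steps(np.radians(20),1)
def pr(n):
    o=get_obs();print(n,round(o["time"],2),o["tool_pos"],o["contact_force"],o["opening"],o["gripper_force"])
bot.grip(.02);pr("grip")
p=get_obs()["tool_pos"]
s=bot.line_to(p-.03*A,speed=.06,f_stop=25);pr(s)
if not s:
    s=bot.line_to(p-.10*A,speed=.1,f_stop=25);pr(s)
    if not s: bot.line_to(P_up,speed=.15);pr("up")
a=snapshot("side")[110:270,230:400,::-1]
cv2.imwrite("pics/u.png",cv2.resize(a,None,fx=3.2,fy=3.2,interpolation=cv2.INTER_CUBIC))
E
```

```text
grip 6.17 [0.528 0.067 0.112] [0.16  0.965 2.789] 0.034597754550099835 59.36362445354462
False 6.83 [0.507 0.073 0.133] [-0.352 -0.766 -2.154] 0.034431488048018086 59.76750433444977
False 7.67 [0.46  0.085 0.182] [-0.138 -0.128 -2.039] 0.034403469113713565 59.78024482727051
up 8.29 [0.46  0.085 0.252] [ 0.189 -0.478 -3.133] 0.03462547931849588 59.758599400520325
```

View pics/u.png

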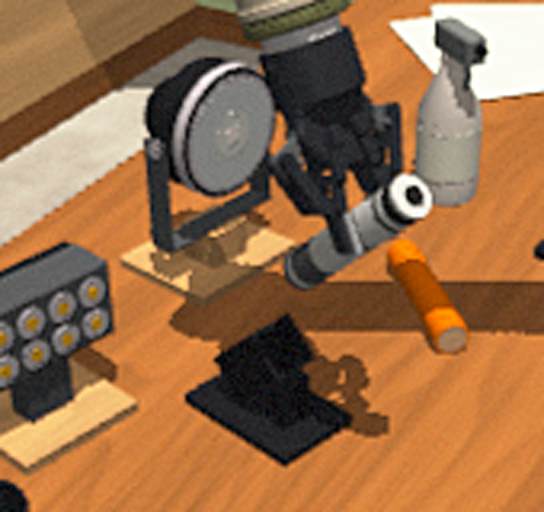

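The torch is out of the dock at about 45°, with its tail hole at (412,200) and lens at (297,270). Now turn it level and bring it to the lamp.

```bash
python3 - <<'E'
from plan import *
from workcell import bot,get_obs,snapshot
import cv2
np.set_printoptions(precision=3,suppress=True)
st=steps(np.radians(20),1)
bot.goto(*st["rot"]);print(get_obs()["time"])
bot.line_to(P_fin,speed=.1);bot.hold(.3)
o=get_obs();print(o["time"],o["tool_pos"]-P_fin,o["contact_force"],o["opening"])
a=snapshot("side");b=snapshot("top")
cv2.imwrite("pics/fs.png",a[:,:,::-1]);cv2.imwrite("pics/ft.png",b[:,:,::-1])
k=lambda i:cv2.resize(i[:,:,::-1],None,fx=4,fy=4,interpolation=cv2.INTER_CUBIC)
cv2.imwrite("pics/fsc.png",k(a[105:235,260:400]));cv2.imwrite("pics/ftc.png",k(b[85:225,280:420]))
E
```

```text
9.3083
10.6167 [ 0. -0.  0.] [ 0.149 -0.051 -0.816] 0.03413335520008353
```

View pics/fsc.png

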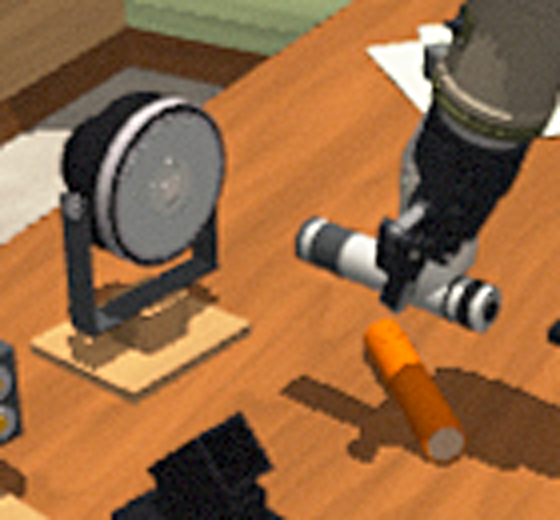

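View pics/ftc.png

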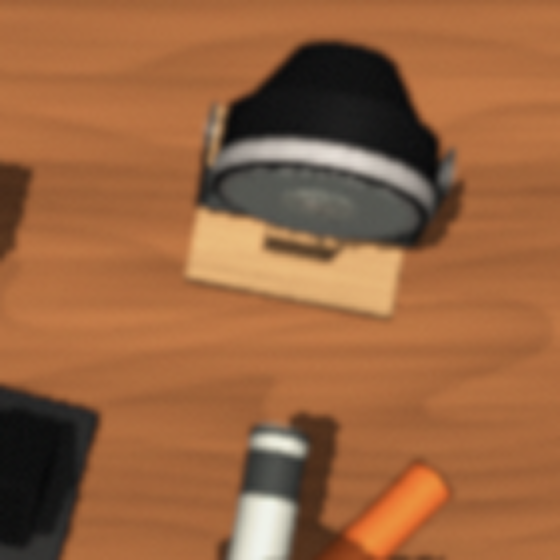

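Torch is level in front of the glass: side crop tail hole at (489,306), lens end about (308,241); top crop lens end about (279,430). I'll overlay the predicted circles to check for residual tilt, yaw or offset.

```bash
python3 - <<'E'
from plan import *
from cam import proj
import cv2
t=np.linspace(0,2*np.pi,60)
def circ(c,w,r): return c+r*(np.cos(t)[:,None]*np.array([-np.sin(w),np.cos(w),0])+np.sin(t)[:,None]*np.array([0,0,1]))
x=ax(WL,0);L=GLASS-.15*x;out=[]
y=np.array([-np.sin(WL),np.cos(WL),0]);G0=GLASS*[1,1,0]
foot=np.array([G0+a*x+b*y for a,b in((-.018,.075),(.112,.075),(.112,-.075),(-.018,-.075))])+[0,0,.012]
for n,f,(v0,u0) in(("side","fs",(110,270)),("top","ft",(90,290))):
    im=cv2.imread(f"pics/{f}.png")[v0:v0+(130),u0:u0+125];s=3.2*1
    im=cv2.resize(im,None,fx=s,fy=s,interpolation=cv2.INTER_CUBIC)
    for P,c in((circ(L,WL,.018),(0,0,255)),(circ(L-.17*x,WL,.018),(0,0,255)),(circ(GLASS,WL,.07),(0,255,0)),(np.array([L-.17*x,GLASS]),(255,255,0)),(foot,(0,255,0))):
        q=((proj(n,P)-[u0,v0]+.5)*s-.5).round().astype(int)
        cv2.polylines(im,[q],len(q)>2,c,1)
    out.append(im)
cv2.imwrite("pics/ov.png",np.hstack(out))
E
```

```text
(no output)
```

View pics/ov.png

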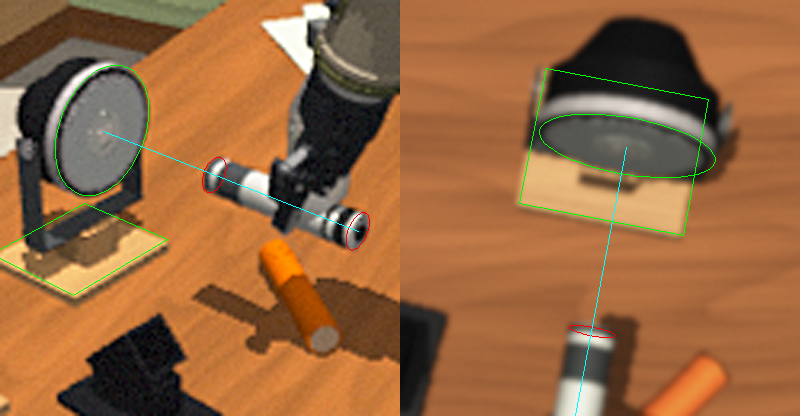

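The predicted outlines match the torch's lens and tail, and also the glass and the foot, in both views to within about a pixel. The pose is right, so I'll hand it in.

```bash
python3 - <<'E'
from workcell import bot,get_obs
bot.hold(.5);o=get_obs();print(o["time"],abs(o["dq"]).max(),o["opening"],o["gripper_force"]);print(bot.job_done())
E
```

```text
11.2167 0.001964951405608848 0.034520345637144983 59.82605159282684
the job is handed in; nothing more can be done
None
```

The torch is drawn from its dock and held level and still, square-on to the middle of the round lamp's glass with its lens about 15 cm away (confirmed in both cameras to about a pixel, roughly 3 mm), and the job is handed in at 11.2 s.

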